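# Pump up the vacuum hold-down board

### The arm

A 7-joint arm with a two-finger parallel gripper is mounted at the origin on the work surface. World frame = base frame: x ahead of the robot, y to its left, z up, the work surface at z = 0. Lengths are in m, angles in rad, forces in N, time in s.
With the tool pointing down it reaches from about 0.425 to 0.875 m from the base axis. Payload 8.4 kg.
Tool frame: the origin (TCP) lies on the centre line of the jaws, within the pads' length; the fingertips stand 14 mm ahead of it and the grasp point (between the pads) lies 5 mm behind it (finger_overhang is the distance from the TCP to the fingertips, in m); y points along the fingers, x is the direction in which the jaws open and shut, and the axes are right-handed (so a half turn about y gives the same grasp; the last joint's range is limited). The gripper opens to 85 mm and grips with 20 to 120 N. Pads are 22 mm wide; open, the fingers measure 114 mm over their backs; the gripper's body (76 mm by 85 mm) begins 54 mm behind the grasp point. The pads swing forward as they close: fully open they stand 13 mm farther back than shut.
Start: joints at [-1.256, 0.333, 0.04, 1.465, -0.013, 1.343, -0.059], TCP at [0.261, 0.595, 0.245] pointing down, gripper open.
Joint ranges: [-2.58, 2.58], [-0.38, 2.09], [-1.3, 1.39], [0.25, 2.4], [-1.5, 4.64], [0.08, 2.09], [-2.65, 2.65]. Speed limits (rad/s): [2.22, 2.22, 2.79, 2.79, 3.14, 3.14, 3.14].

### API

Orientations are given as a rotation vector (axis times angle).
In Python, from rig import * gives the robot as it stands.
- The arm moves only by the shell command python3 -m inch 'ROWS' [FORCE]. ROWS is JSON, a list of rows, each an object of numbers: "x", "y", "z": the shift along the tool's x, y, z in cm; "ax", "ay", "az": the turn, a rotation vector about the tool's x, y, z in rad; "fingers": the finger opening in cm, from 0 to 8.54. In form: [{"x": .., "y": .., "z": .., "ax": .., "ay": .., "az": .., "fingers": ..}, ...]. A call has exactly 5 rows; each row shifts and turns the pose as measured when the row begins, along the tool's axes as they then stand; what a row does not reach is not made up. A row lasts 1/10 s, in which the tool goes at most 50 mm and 8.59 degrees, less where a joint would pass 70% of its speed; a pose out of reach is approached as far as the arm can. A call is refused whole if a number of a shift passes 5 or a number of a turn 0.15, either way. A call with a gripper value outside its range is refused whole. The fingers move at their own pace and stop on an object; FORCE is the grip in N (left out, the last holds). Time passes only in rows, so rows that do not move let the fingers close, or fill a call up. It gives the time, the measured TCP pose, the force and the opening at its end, in the units of the state.
- state(): the state, without advancing time (a new reading comes with each control period).
- camera(name): name is "scene" or "top"; returns (picture, depth): 400x640x3 uint8, blue, green, red; 400x640 float32, m along the optical axis (not along the pixel's ray), 0 where there is no reading.
- calibration(name): a dict with "fx", "fy", "cx", "cy" (pixels), "cam_to_world" (4x4, takes a point from camera to world coordinates). Camera axes: x right, y up, looking along -z (the intrinsics and any distortion apply to the point x, -y, -z); pixel columns grow to the right and rows downward; lengths in m; the calibration is good to about 2 mm. A picture is of the moment at which its call begins. calibration takes no time and is no camera call.
- job_done(): hands the job in, once; it reports no verdict.
Trained networks look in the newest picture that a camera, given by its name, has taken for a name from the list of things; names that differ only in an ending like _2 or _b are one class to them, and where a whole thing is asked for, a point or a joint stands for the part that bears it (a point fixed in the world has none). Each returns a list of dicts, best first, with "conf" (0 to 1); they miss things now and then, are a little off and sometimes report something else, mostly with a low value. They report only what shows in the picture. A call takes as long as a camera call.
- silhouettes(thing, camera): "region" (400x640 bool, what is visible of it) and "position" ([column, row] in pixels, amid what is visible of it).
The state is a dict: "clock": time; "joint_pos": joint angles; "qd": joint speeds; "joint_efforts": joint torques, N m; "tcp_pos": TCP position; "tcp_rot": TCP orientation; "wrist_force": force on the tool from outside, world axes, zero at the start; "ft_torque": the same for the moment, N m; "finger_gap": finger opening in m.
Only numpy, scipy, OpenCV 4.12 (cv2) and the standard library are available. Lean on these libraries where they do the work, as an engineer would, in place of code of your own. Each camera call takes 0.05 s, during which the arm holds its last target.

### The job

The lamp base on the vacuum board has to be held down: press the pump's mushroom plunger with the fingertips, all the way down and let it come all the way back up, again and again until the steel indicator pin has popped fully out, then move the hand away from the pump. Do not touch the pin itself, do not press the smaller release button at the other end of the pump, and leave the lamp base, screwdriver and tin where they are; nothing is to be picked up.

Things in the scene. Friction and masses are not known exactly. Their poses are not given: they have to be found in the camera images.
- pump_board: Vacuum board, fixed. Origin on the bench under the middle of its pump housing, a grey block 90 (x) by 250 (y) mm, 65 mm high; x runs from housing to board, y along the housing, z up. Aluminium board: x 45 to 264 mm, 250 mm wide, 22.7 mm high with its rubber face. On the housing, all at x = 0: plunger at y = 0, indicator pin at y = +80 mm, release button at y = -80 mm
- plunger (a joint): How far the plunger is down (m): 0 up, 0.018 bottomed. Spring: 6 N to start, 10 N at the bottom. Let go, it returns by itself in under 0.5 s, and this RETURN lifts the pin: a stroke over 13 mm and a full return raise it 8 mm (the first one 1 to 8 mm). Strokes under 11 mm do nothing more, nor do extra strokes once the pin is out
- plunger_top (a point): Middle of the top of the plunger (moves with it): black mushroom cap 52 mm across, 14 mm thick, gently domed, flat over the middle 28 mm, on a 24 mm steel stem. Top 104 mm above the bench when up, 86 mm when bottomed; it goes straight down
- pin (a joint): How far the indicator pin has come out (m): starts somewhere from 0 to 0.016, fully out at 0.040 (0.0395 to 0.041 is read); the last step before that is 0.032. It moves up as the plunger comes up and stays where it is otherwise. 3 to 5 full strokes are needed
- pin_tip (a point): Middle of the flat top of the indicator pin: upright bare steel pin, 10 mm diameter, in a 22 mm wide collar whose top is 69 mm above the bench. Tip 75 mm above the bench when fully in, 115 mm when fully out; a dark groove ring 39 to 42 mm below the tip clears the collar only when it is fully out
- release (a joint): How far the release button is pressed (m), 0 = up, 0.005 = down. Must not be pressed
- release_top (a point): Middle of the top of the release button: flat, black, 20 mm across in a 36 mm dark steel ring, top 86 mm above the bench
- lamp_base_mid (a point): Half-thickness centre of the lamp base: loose black hexagonal plate, 116 mm over its corners and 6 mm thick, with three bent steel tubes standing up to 68 mm above its underside; it lies on the grey rubber face of the board
- screwdriver: Loose screwdriver lying on the bench past the pin end of the housing
- tin_mid (a point): Centre (half-way up) of a loose closed tin, 60 mm across and 75 mm high, standing on the bench past the release-button end of the housing

How it is judged:
On the way, in this order (a step that is already met when the one before it is completed fails the run):
1. the plunger is pressed down with the fingers (value of joint plunger above 0.012 m and contact force between the fingers and plunger above 1 N).
2. the pin has popped fully out (value of joint pin above 0.0365 m), for 0.2 s.
At the end, for the whole second after the job is handed in: the indicator pin is fully out (more than 36.5 mm of 40), the plunger is back up (within 2 mm), the release button is up, and the lamp base and tin (20 mm) and screwdriver (30 mm) are where they were (value of joint pin above 0.0365 m and value of joint plunger below 0.002 m and value of joint release below 0.0015 m and distance of each of lamp_base_mid, tin_mid from where it was at the start of the episode below 0.02 m and distance of screwdriver from where it was at the start of the episode below 0.03 m); the robot touches nothing.
It fails at once if the robot touches the indicator pin (contact force between any of the fingers, the arm and pin above 1 N).
It fails at once if the release button is pressed (value of joint release above 0.002 m).
It fails at once if the lamp base, tin or screwdriver is shoved or lifted (distance of any of lamp_base_mid, tin_mid from where it was at the start of the episode above 0.02 m or distance of screwdriver from where it was at the start of the episode above 0.03 m).
It also fails if it takes over 45 s, if anything falls off the work surface, if the arm or the gripper's body presses on something with over 40 N, if the wrist force passes 120 N, or if a joint passes its speed limit or range.

## Working session

There is one attempt and no reset: what is moved stays moved. The work goes in short steps, Python scripts to look and compute and a shell command to move; the robot and the scene stay as the last step left them, time stands still between calls to the robot, and variables do not carry over. Pictures are saved under pics/ and viewed, and the job is handed in when it is done.

```bash
ls; mkdir -p pics
cat > h.py <<'E'
from rig import *
import numpy as np, cv2
from scipy.spatial.transform import Rotation as R
def pts(cam,depth,mask):
    c=calibration(cam); v,u=np.nonzero(mask&(depth>0)); d=depth[v,u]
    T=np.array(c["cam_to_world"])
    P=np.stack([(u-c["cx"])/c["fx"]*d,-(v-c["cy"])/c["fy"]*d,-d,np.ones_like(d)])
    return (T@P)[:3].T
E
python3 - <<'E'
from h import *
s=state(); print({k:np.round(v,3) for k,v in s.items()}); print(R.from_rotvec(s["tcp_rot"]).as_matrix().round(3))
for cam in("top","scene"):
    im,d=camera(cam); cv2.imwrite(f"pics/{cam}0.png",im)
    np.save(f"/tmp/{cam}.npy",d); print({k:v for k,v in calibration(cam).items() if k!="cam_to_world"})
    for t in("pump_board","plunger","pin","release","lamp_base_mid","tin_mid","screwdriver"):
        for r in silhouettes(t,cam)[:2]:
            P=pts(cam,d,r["region"])
            if len(P)==0: print(cam,t,"none");continue
            hi=P[P[:,2]>np.percentile(P[:,2],98)-.006]
            print(cam,t,round(r["conf"],2),np.round(r["position"]),len(P),"med",np.median(P,0).round(3),"topz",np.percentile(P[:,2],98).round(3),"topmid",((hi.min(0)+hi.max(0))/2).round(3), "ext",np.ptp(hi,0).round(3))
E
```

```text
pics
{'clock': np.float64(0.0), 'joint_pos': array([-1.256,  0.334,  0.04 ,  1.466, -0.013,  1.343, -0.058]), 'qd': array([ 0.001, -0.   , -0.   , -0.001,  0.001,  0.001,  0.   ]), 'joint_efforts': array([-0.0000e+00, -6.5855e+01,  1.3650e+00, -4.0556e+01,  1.7000e-02,
        1.2000e-02, -0.0000e+00]), 'tcp_pos': array([0.261, 0.595, 0.244]), 'tcp_rot': array([-1.378, -0.898,  0.9  ]), 'wrist_force': array([ 0.47 , -0.085, -0.64 ]), 'ft_torque': array([ 0.005, -0.031,  0.015]), 'finger_gap': np.float64(0.085)}
[[ 0.402 -0.001 -0.916]
 [ 0.916 -0.002  0.402]
 [-0.002 -1.    -0.   ]]
{'fx': 396.29016908676783, 'fy': 396.29016908676783, 'cx': 322.83941977595066, 'cy': 205.35496608271757}
top pump_board 0.65 [281. 213.] 12653 med [0.609 0.147 0.024] topz 0.102 topmid [0.527 0.114 0.102] ext [0.048 0.05  0.012]
top plunger 0.58 [290. 247.] 396 med [0.528 0.115 0.103] topz 0.107 topmid [0.527 0.114 0.104] ext [0.047 0.045 0.007]
top lamp_base_mid 0.86 [283. 176.] 1567 med [0.696 0.139 0.028] topz 0.086 topmid [0.689 0.143 0.086] ext [0.058 0.065 0.012]
top tin_mid 0.81 [371. 196.] 650 med
[... 469 characters left out ...]
.] 328 med [0.534 0.108 0.101] topz 0.105 topmid [0.528 0.112 0.103] ext [0.048 0.045 0.008]
scene pin 0.73 [303. 176.] 322 med [0.534 0.108 0.101] topz 0.105 topmid [0.529 0.113 0.103] ext [0.048 0.048 0.008]
scene pin 0.33 [362. 228.] 1449 med [0.7   0.134 0.027] topz 0.084 topmid [0.691 0.14  0.084] ext [0.062 0.065 0.012]
scene release 0.46 [285. 202.] 65 med [0.554 0.035 0.084] topz 0.088 topmid [0.553 0.037 0.085] ext [0.02  0.019 0.006]
scene lamp_base_mid 0.65 [362. 230.] 1368 med [0.702 0.133 0.027] topz 0.082 topmid [0.693 0.139 0.083] ext [0.062 0.062 0.014]
scene screwdriver 0.66 [331. 155.] 375 med [0.473 0.3   0.018] topz 0.026 topmid [0.467 0.3   0.024] ext [0.098 0.025 0.008]
```

Run:
```python
import cv2
a=cv2.imread("pics/top0.png");b=cv2.imread("pics/scene0.png")
cv2.imwrite("pics/t0c.png",cv2.resize(a[120:320,180:420],None,fx=3,fy=3,interpolation=2)[:600])
cv2.imwrite("pics/s0c.png",cv2.resize(b[110:300,220:460],None,fx=3,fy=3,interpolation=2)[:600])
```

```text
(no output)
```

View pics/t0c.png

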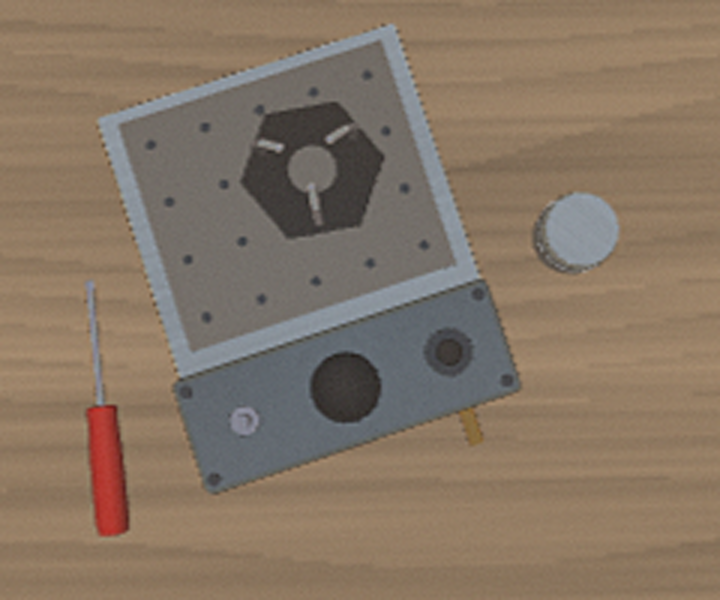

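View pics/s0c.png

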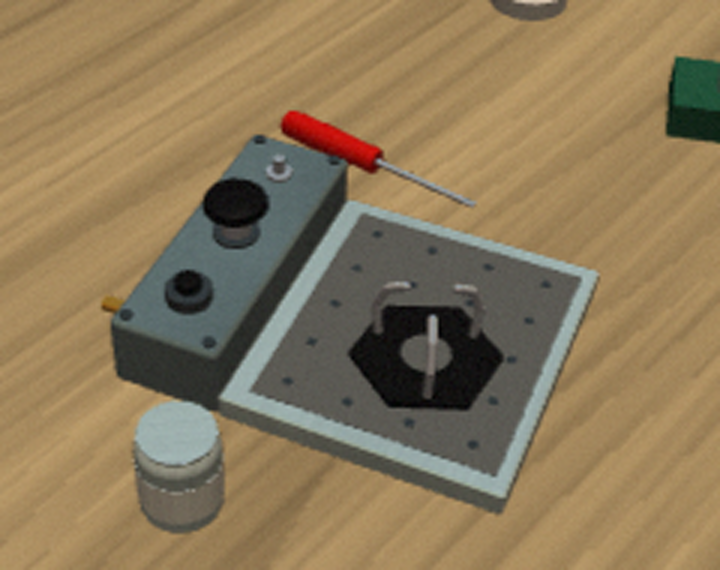

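The top view shows the plunger at about (295, 249), the pin at (261, 260) on its left and the release button at (329, 237) on its right. The scene view agrees, with the pin nearly in. I get the plunger at about (0.528, 0.113), and the pin at about (0.503, 0.189) by symmetry. I'll shut the fingers and move across at the current height. Tool y points down.

```bash
python3 -m inch '[{"x":-2.4,"z":-3.1,"fingers":0},{"x":-2.4,"z":-3.1,"fingers":0},{"x":-2.4,"z":-3.1,"fingers":0},{"x":-2.4,"z":-3.1,"fingers":0},{"x":-2.4,"z":-3.1,"fingers":0}]' 30
cat > togo.py <<'E'
from h import *
s=state(); M=R.from_rotvec(s["tcp_rot"]).as_matrix()
print("t",s["clock"],"tcp",s["tcp_pos"].round(4) if hasattr(s["tcp_pos"],"round") else s["tcp_pos"],"F",np.round(s["wrist_force"],1),"gap",s["finger_gap"])
print(M.round(3).tolist()); print("togo cm tool", (M.T@(np.array([.528,.113,.16])-s["tcp_pos"])*100).round(2))
E
python3 togo.py
```

```text
t 0.8 tcp [0.2614 0.5951 0.2453] F [-0.2 -1.   0.2] gap 0.08562130845449305
[[0.402, 0.0, -0.916], [0.916, 0.0, 0.402], [0.0, -1.0, 0.0]]
togo cm tool [-33.42   8.53 -43.8 ]invalid input at $[0]: expected keys x, y, z, ax, ay, az, fingers
```

```bash
python3 -m inch '[{"x":-2.4,"y":0,"z":-3.1,"ax":0,"ay":0,"az":0,"fingers":0},{"x":-2.4,"y":0,"z":-3.1,"ax":0,"ay":0,"az":0,"fingers":0},{"x":-2.4,"y":0,"z":-3.1,"ax":0,"ay":0,"az":0,"fingers":0},{"x":-2.4,"y":0,"z":-3.1,"ax":0,"ay":0,"az":0,"fingers":0},{"x":-2.4,"y":0,"z":-3.1,"ax":0,"ay":0,"az":0,"fingers":0}]' 30
python3 togo.py
```

```text
clock: 1.3
tcp_pos: [0.3531, 0.4228, 0.2438]
tcp_rot: [-1.371, -0.906, 0.908]
wrist_force: [0.8, 0.2, 1.2]
finger_gap: 0.0124
t 1.3 tcp [0.3531 0.4228 0.2438] F [0.8 0.2 1.2] gap 0.012356522964187978
[[0.392, -0.002, -0.92], [0.92, 0.002, 0.392], [0.001, -1.0, 0.003]]
togo cm tool [-21.65   8.3  -28.26]
```

```bash
python3 -m inch '[{"x":-2.7,"y":0,"z":-3.5,"ax":0,"ay":0,"az":0,"fingers":0},{"x":-2.7,"y":0,"z":-3.5,"ax":0,"ay":0,"az":0,"fingers":0},{"x":-2.7,"y":0,"z":-3.5,"ax":0,"ay":0,"az":0,"fingers":0},{"x":-2.7,"y":0,"z":-3.5,"ax":0,"ay":0,"az":0,"fingers":0},{"x":-2.7,"y":0,"z":-3.5,"ax":0,"ay":0,"az":0,"fingers":0}]'
python3 togo.py
```

```text
clock: 1.8
tcp_pos: [0.4641, 0.2225, 0.2445]
tcp_rot: [-1.368, -0.91, 0.906]
wrist_force: [0.1, 0.2, 0.2]
finger_gap: -0.0001
t 1.8 tcp [0.4641 0.2225 0.2445] F [0.1 0.2 0.2] gap -8.275248816912194e-05
[[0.39, -0.0, -0.921], [0.921, 0.005, 0.39], [0.004, -1.0, 0.002]]
togo cm tool [ -7.62   8.39 -10.17]
```

```bash
python3 -m inch '[{"x":-2.3,"y":0,"z":-3.1,"ax":0,"ay":0,"az":0,"fingers":0},{"x":-2.3,"y":0,"z":-3.1,"ax":0,"ay":0,"az":0,"fingers":0},{"x":-2.3,"y":0,"z":-3.1,"ax":0,"ay":0,"az":0,"fingers":0},{"x":-0.7,"y":0,"z":-0.9,"ax":0,"ay":0,"az":0,"fingers":0},{"x":0,"y":0,"z":0,"ax":0,"ay":0,"az":0,"fingers":0}]'
python3 togo.py
```

```text
clock: 2.3
tcp_pos: [0.5327, 0.1005, 0.2455]
tcp_rot: [-1.374, -0.905, 0.896]
wrist_force: [-0.4, 0.6, 0.4]
finger_gap: 0.0002
t 2.3 tcp [0.5327 0.1005 0.2455] F [-0.4  0.6  0.4] gap 0.00015287504854521143
[[0.4, 0.003, -0.917], [0.917, 0.005, 0.4], [0.006, -1.0, -0.001]]
togo cm tool [0.91 8.55 0.94]
```

```bash
python3 -m inch '[{"x":0.6,"y":2.5,"z":0.6,"ax":0,"ay":0,"az":0,"fingers":0},{"x":0.3,"y":2.5,"z":0.3,"ax":0,"ay":0,"az":0,"fingers":0},{"x":0,"y":1.5,"z":0,"ax":0,"ay":0,"az":0,"fingers":0},{"x":0,"y":1,"z":0,"ax":0,"ay":0,"az":0,"fingers":0},{"x":0,"y":0,"z":0,"ax":0,"ay":0,"az":0,"fingers":0}]'
python3 togo.py
python3 - <<'E'
from h import *
for c in("scene","top"):
    im,d=camera(c); cv2.imwrite(f"pics/{c}1.png",cv2.resize(im[110:300,200:440],None,fx=3,fy=3))
E
```

```text
clock: 2.8
tcp_pos: [0.5265, 0.1196, 0.1689]
tcp_rot: [-1.37, -0.911, 0.898]
wrist_force: [-0.5, 0.0, -0.2]
finger_gap: 0.0002
t 2.8 tcp [0.5265 0.1196 0.1689] F [-0.5  0.  -0.2] gap 0.00022975317371388734
[[0.395, 0.004, -0.919], [0.919, 0.008, 0.395], [0.009, -1.0, -0.001]]
togo cm tool [-0.56  0.89 -0.4 ]
```

View pics/scene1.png

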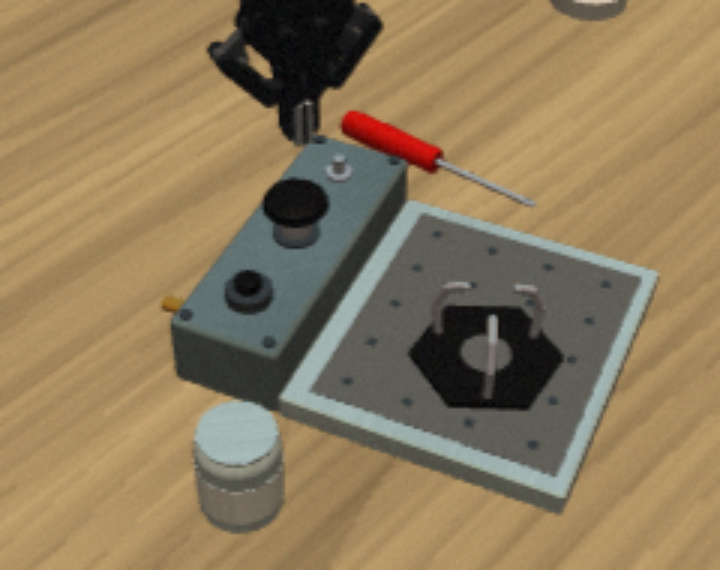

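The shut fingertips stand above the plunger cap, which is at about (295, 203) in the crop. The pin at (338, 165) is clear of the hand. Next I'll centre and go down slowly.

```bash
python3 -m inch '[{"x":-0.5,"y":1,"z":-0.4,"ax":0,"ay":0,"az":0,"fingers":0},{"x":0,"y":1.0,"z":0,"ax":0,"ay":0,"az":0,"fingers":0},{"x":0,"y":0.8,"z":0,"ax":0,"ay":0,"az":0,"fingers":0},{"x":0,"y":0.5,"z":0,"ax":0,"ay":0,"az":0,"fingers":0},{"x":0,"y":0,"z":0,"ax":0,"ay":0,"az":0,"fingers":0}]'
python3 togo.py
```

```text
clock: 3.4
tcp_pos: [0.5308, 0.1132, 0.1366]
tcp_rot: [-1.371, -0.915, 0.893]
wrist_force: [-0.3, -0.1, -0.3]
finger_gap: -0.0
t 3.4 tcp [0.5308 0.1132 0.1366] F [-0.3 -0.1 -0.3] gap -3.129883282982028e-05
[[0.395, 0.01, -0.918], [0.918, 0.01, 0.396], [0.013, -1.0, -0.005]]
togo cm tool [-0.1  -2.34  0.24]
```

```bash
python3 -m inch '[{"x":-0.1,"y":0.8,"z":0.25,"ax":0,"ay":0,"az":0,"fingers":0},{"x":0,"y":0.8,"z":0,"ax":0,"ay":0,"az":0,"fingers":0},{"x":0,"y":0.8,"z":0,"ax":0,"ay":0,"az":0,"fingers":0},{"x":0,"y":0.6,"z":0,"ax":0,"ay":0,"az":0,"fingers":0},{"x":0,"y":0.4,"z":0,"ax":0,"ay":0,"az":0,"fingers":0}]'
python3 togo.py
```

```text
clock: 3.9
tcp_pos: [0.5291, 0.1136, 0.102]
tcp_rot: [-1.371, -0.917, 0.891]
wrist_force: [-4.5, -1.1, 11.0]
finger_gap: -0.0002
t 3.9 tcp [0.5291 0.1136 0.102 ] F [-4.5 -1.1 11. ] gap -0.00018364744450458044
[[0.396, 0.011, -0.918], [0.918, 0.011, 0.396], [0.015, -1.0, -0.006]]
togo cm tool [-0.02 -5.8   0.04]
```

The force is 11 N at TCP 0.102, about 16 mm down. I'll bottom it out to confirm.

```bash
python3 -m inch '[{"x":0,"y":0.4,"z":0,"ax":0,"ay":0,"az":0,"fingers":0},{"x":0,"y":0.4,"z":0,"ax":0,"ay":0,"az":0,"fingers":0},{"x":0,"y":0.4,"z":0,"ax":0,"ay":0,"az":0,"fingers":0},{"x":0,"y":0.3,"z":0,"ax":0,"ay":0,"az":0,"fingers":0},{"x":0,"y":0.2,"z":0,"ax":0,"ay":0,"az":0,"fingers":0}]'
python3 togo.py
```

```text
clock: 4.4
tcp_pos: [0.5293, 0.1136, 0.1]
tcp_rot: [-1.363, -0.916, 0.887]
wrist_force: [-9.0, -2.2, 20.3]
finger_gap: 0.0001
t 4.4 tcp [0.5293 0.1136 0.1   ] F [-9.  -2.2 20.3] gap 0.0001482546719875517
[[0.398, 0.008, -0.918], [0.917, 0.02, 0.398], [0.021, -1.0, 0.0]]
togo cm tool [ 0.02 -6.    0.1 ]
```

Bottomed at TCP 0.100 with 20 N. Now I'll lift clear, straighten the small tilt, wait for the return and look.

```bash
python3 -m inch '[{"x":0,"y":-1.5,"z":0,"ax":0,"ay":0,"az":0,"fingers":0},{"x":0,"y":-1.5,"z":0,"ax":0,"ay":0,"az":0.01,"fingers":0},{"x":0,"y":0,"z":0,"ax":0,"ay":0,"az":0.01,"fingers":0},{"x":0,"y":0,"z":0,"ax":0,"ay":0,"az":0,"fingers":0},{"x":0,"y":0,"z":0,"ax":0,"ay":0,"az":0,"fingers":0}]'
python3 togo.py
python3 - <<'E'
from h import *
im,d=camera("scene"); cv2.imwrite("pics/scene2.png",cv2.resize(im[110:240,240:400],None,fx=4,fy=4))
E
```

```text
clock: 4.9
tcp_pos: [0.5296, 0.1133, 0.1301]
tcp_rot: [-1.374, -0.905, 0.901]
wrist_force: [-0.1, 0.9, -1.1]
finger_gap: 0.0001
t 4.9 tcp [0.5296 0.1133 0.1301] F [-0.1  0.9 -1.1] gap 0.00012988694074798478
[[0.398, 0.002, -0.918], [0.918, 0.002, 0.398], [0.003, -1.0, -0.001]]
togo cm tool [-0.09 -2.99  0.13]
```

View pics/scene2.png

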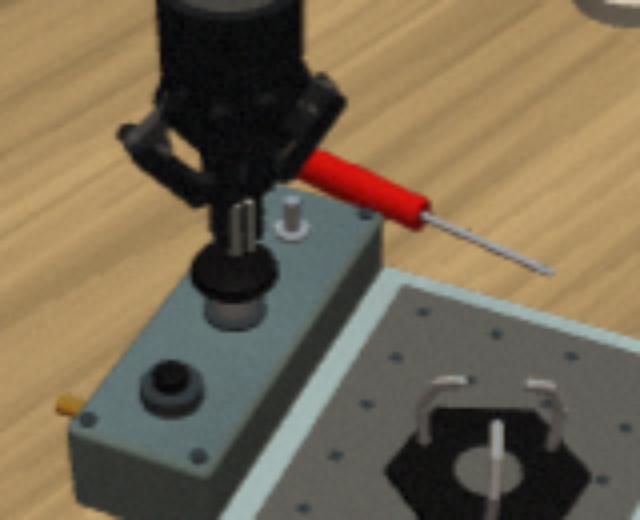

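The cap is back up and the pin has risen (tip at about (291, 200)). The knuckles stay well away from the pin. Stroke 2 next.

```bash
python3 -m inch '[{"x":-0.1,"y":1.0,"z":0.1,"ax":0,"ay":0,"az":0,"fingers":0},{"x":0,"y":1.0,"z":0,"ax":0,"ay":0,"az":0,"fingers":0},{"x":0,"y":0.7,"z":0,"ax":0,"ay":0,"az":0,"fingers":0},{"x":0,"y":0.6,"z":0,"ax":0,"ay":0,"az":0,"fingers":0},{"x":0,"y":0.6,"z":0,"ax":0,"ay":0,"az":0,"fingers":0}]'
python3 togo.py
```

```text
clock: 5.45
tcp_pos: [0.5294, 0.1131, 0.0993]
tcp_rot: [-1.369, -0.906, 0.896]
wrist_force: [-45.7, -10.0, 109.5]
finger_gap: -0.0003
t 5.45 tcp [0.5294 0.1131 0.0993] F [-45.7 -10.  109.5] gap -0.00034423694737653707
[[0.399, 0.001, -0.917], [0.917, 0.009, 0.399], [0.008, -1.0, 0.002]]
togo cm tool [-0.02 -6.07  0.14]
```

The stroke bottomed, but the force magnitude was about 119 N, far too close to the 120 N limit. The end of each press will be much gentler from here.

```bash
python3 -m inch '[{"x":0,"y":-1.5,"z":0,"ax":0,"ay":0,"az":0,"fingers":0},{"x":0,"y":-1.5,"z":0,"ax":0,"ay":0,"az":0.01,"fingers":0},{"x":0,"y":0,"z":0,"ax":0,"ay":0,"az":0,"fingers":0},{"x":0,"y":0,"z":0,"ax":0,"ay":0,"az":0,"fingers":0},{"x":0,"y":0,"z":0,"ax":0,"ay":0,"az":0,"fingers":0}]'
python3 togo.py
python3 - <<'E'
from h import *
im,d=camera("scene"); cv2.imwrite("pics/scene3.png",cv2.resize(im[110:240,240:400],None,fx=4,fy=4))
E
```

```text
clock: 5.95
tcp_pos: [0.5285, 0.1123, 0.1284]
tcp_rot: [-1.373, -0.898, 0.903]
wrist_force: [1.1, 0.3, 0.3]
finger_gap: -0.0002
t 5.95 tcp [0.5285 0.1123 0.1284] F [1.1 0.3 0.3] gap -0.00018730425055047317
[[0.4, -0.004, -0.917], [0.917, 0.001, 0.4], [-0.001, -1.0, 0.004]]
togo cm tool [ 0.05 -3.16  0.08]
```

View pics/scene3.png

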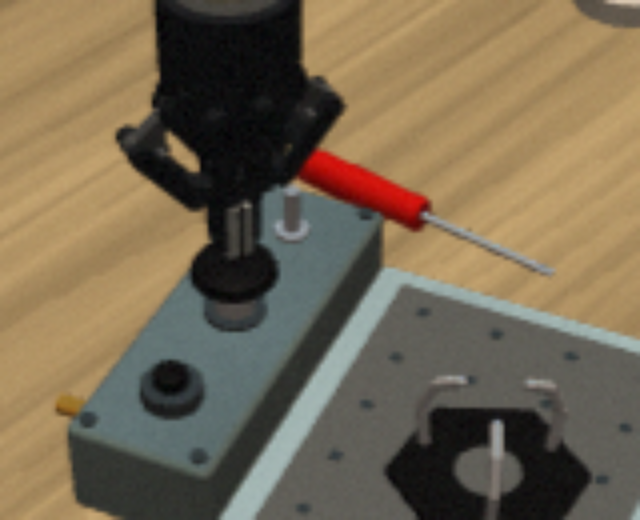

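The pin is higher, with its tip at about (291, 186). Stroke 3, gently.

```bash
python3 -m inch '[{"x":0,"y":1.0,"z":0,"ax":0,"ay":0,"az":0,"fingers":0},{"x":0,"y":0.8,"z":0,"ax":0,"ay":0,"az":0,"fingers":0},{"x":0,"y":0.5,"z":0,"ax":0,"ay":0,"az":0,"fingers":0},{"x":0,"y":0.2,"z":0,"ax":0,"ay":0,"az":0,"fingers":0},{"x":0,"y":0.1,"z":0,"ax":0,"ay":0,"az":0,"fingers":0}]'
python3 togo.py
```

```text
clock: 6.5
tcp_pos: [0.5288, 0.1123, 0.0999]
tcp_rot: [-1.373, -0.898, 0.903]
wrist_force: [-10.9, -2.3, 36.6]
finger_gap: -0.0002
t 6.5 tcp [0.5288 0.1123 0.0999] F [-10.9  -2.3  36.6] gap -0.0002348377757265234
[[0.4, -0.004, -0.917], [0.917, 0.001, 0.4], [-0.0, -1.0, 0.004]]
togo cm tool [ 0.03 -6.01  0.13]
```

Bottomed at 38 N, which is fine. Now up.

```bash
python3 -m inch '[{"x":0,"y":-1.5,"z":0,"ax":0,"ay":0,"az":0,"fingers":0},{"x":0,"y":-1.5,"z":0,"ax":0,"ay":0,"az":0,"fingers":0},{"x":0,"y":0,"z":0,"ax":0,"ay":0,"az":0,"fingers":0},{"x":0,"y":0,"z":0,"ax":0,"ay":0,"az":0,"fingers":0},{"x":0,"y":0,"z":0,"ax":0,"ay":0,"az":0,"fingers":0}]'
python3 togo.py
python3 - <<'E'
from h import *
im,d=camera("scene"); cv2.imwrite("pics/scene4.png",cv2.resize(im[130:210,270:350],None,fx=7,fy=7,interpolation=2))
E
```

```text
clock: 7.0
tcp_pos: [0.5279, 0.112, 0.1274]
tcp_rot: [-1.372, -0.896, 0.905]
wrist_force: [-0.4, -1.1, -0.7]
finger_gap: -0.0002
t 7.0 tcp [0.5279 0.112  0.1274] F [-0.4 -1.1 -0.7] gap -0.00021787149983540024
[[0.4, -0.007, -0.917], [0.917, 0.0, 0.4], [-0.003, -1.0, 0.007]]
togo cm tool [ 0.09 -3.26  0.05]
```

View pics/scene4.png

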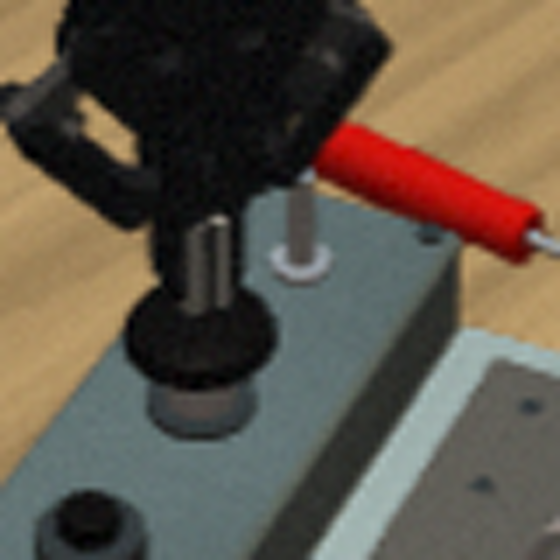

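The pin is taller, with its tip at about (302, 168) and partly behind the finger linkage. No groove shows above the collar at (302, 258), so it isn't out yet. Stroke 4.

```bash
python3 -m inch '[{"x":0,"y":1.0,"z":0,"ax":0,"ay":0,"az":0,"fingers":0},{"x":0,"y":0.8,"z":0,"ax":0,"ay":0,"az":0,"fingers":0},{"x":0,"y":0.4,"z":0,"ax":0,"ay":0,"az":0,"fingers":0},{"x":0,"y":0.2,"z":0,"ax":0,"ay":0,"az":0,"fingers":0},{"x":0,"y":0.1,"z":0,"ax":0,"ay":0,"az":0,"fingers":0}]'
python3 togo.py
```

```text
clock: 7.55
tcp_pos: [0.5283, 0.1121, 0.1]
tcp_rot: [-1.372, -0.896, 0.905]
wrist_force: [-4.3, -0.7, 23.9]
finger_gap: 0.0001
t 7.55 tcp [0.5283 0.1121 0.1   ] F [-4.3 -0.7 23.9] gap 0.00014226430253223732
[[0.4, -0.006, -0.917], [0.917, 0.001, 0.4], [-0.002, -1.0, 0.006]]
togo cm tool [ 0.06 -6.    0.1 ]
```

```bash
python3 -m inch '[{"x":0,"y":-1.5,"z":0,"ax":0,"ay":0,"az":0,"fingers":0},{"x":0,"y":-1.5,"z":0,"ax":0,"ay":0,"az":0,"fingers":0},{"x":0,"y":0,"z":0,"ax":0,"ay":0,"az":0,"fingers":0},{"x":0,"y":0,"z":0,"ax":0,"ay":0,"az":0,"fingers":0},{"x":0,"y":0,"z":0,"ax":0,"ay":0,"az":0,"fingers":0}]'
python3 togo.py
python3 - <<'E'
from h import *
im,d=camera("scene"); cv2.imwrite("pics/scene5.png",cv2.resize(im[130:210,270:350],None,fx=7,fy=7,interpolation=2))
E
```

```text
clock: 8.05
tcp_pos: [0.5276, 0.1119, 0.1279]
tcp_rot: [-1.372, -0.894, 0.907]
wrist_force: [-0.2, -0.6, -0.2]
finger_gap: -0.0
t 8.05 tcp [0.5276 0.1119 0.1279] F [-0.2 -0.6 -0.2] gap -3.694255231991769e-05
[[0.4, -0.009, -0.917], [0.917, -0.001, 0.4], [-0.004, -1.0, 0.008]]
togo cm tool [ 0.1  -3.21  0.03]
```

View pics/scene5.png

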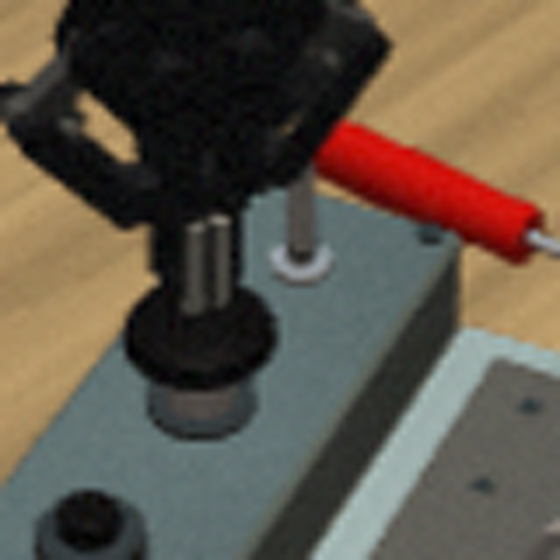

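There's now a dark band at the foot of the pin, around (302, 255), which is probably the groove. An extra stroke does no harm and five is the stated maximum, so I'll do a fifth.

```bash
python3 -m inch '[{"x":0,"y":1.0,"z":0,"ax":0,"ay":0,"az":0,"fingers":0},{"x":0,"y":0.8,"z":0,"ax":0,"ay":0,"az":0,"fingers":0},{"x":0,"y":0.4,"z":0,"ax":0,"ay":0,"az":0,"fingers":0},{"x":0,"y":0.2,"z":0,"ax":0,"ay":0,"az":0,"fingers":0},{"x":0,"y":0.1,"z":0,"ax":0,"ay":0,"az":0,"fingers":0}]'
python3 togo.py
```

```text
clock: 8.6
tcp_pos: [0.5279, 0.112, 0.1004]
tcp_rot: [-1.372, -0.895, 0.906]
wrist_force: [-2.5, -0.5, 9.7]
finger_gap: 0.0003
t 8.6 tcp [0.5279 0.112  0.1004] F [-2.5 -0.5  9.7] gap 0.00029178261292349574
[[0.4, -0.008, -0.917], [0.917, -0.0, 0.4], [-0.003, -1.0, 0.007]]
togo cm tool [ 0.07 -5.96  0.07]
```

That went about 17.6 mm down, which is a full stroke. Now straight up and well clear.

```bash
python3 -m inch '[{"x":0,"y":-1.5,"z":0,"ax":0,"ay":0,"az":0,"fingers":0},{"x":0,"y":-2.5,"z":0,"ax":0,"ay":0,"az":0,"fingers":0},{"x":0,"y":-3.5,"z":0,"ax":0,"ay":0,"az":0,"fingers":0},{"x":0,"y":-3.5,"z":0,"ax":0,"ay":0,"az":0,"fingers":0},{"x":0,"y":-2,"z":0,"ax":0,"ay":0,"az":0,"fingers":0}]'
python3 -m inch '[{"x":0,"y":-2,"z":-2,"ax":0,"ay":0,"az":0,"fingers":0},{"x":-2,"y":-2,"z":2,"ax":0,"ay":0,"az":0,"fingers":0},{"x":-3,"y":0,"z":2,"ax":0,"ay":0,"az":0,"fingers":0},{"x":-3,"y":0,"z":2,"ax":0,"ay":0,"az":0,"fingers":0},{"x":-1,"y":0,"z":0,"ax":0,"ay":0,"az":0,"fingers":0}]'
python3 togo.py
python3 - <<'E'
from h import *
im,d=camera("scene"); cv2.imwrite("pics/scene6.png",cv2.resize(im[130:210,270:350],None,fx=7,fy=7,interpolation=2))
it,dt=camera("top"); cv2.imwrite("pics/top6.png",it)
for c,dd in(("scene",d),("top",dt)):
    P=pts(c,dd,np.ones_like(dd,bool))
    for n,q in(("pin",(.503,.189)),("plunger",(.528,.113)),("release",(.553,.036))):
        m=np.hypot(P[:,0]-q[0],P[:,1]-q[1])<.012
        Q=P[m&(P[:,2]<.2)]; print(c,n,len(Q),"zmax",Q[:,2].max().round(3) if len(Q) else None)
    for t in("lamp_base_mid","tin_mid","screwdriver"):
        for r in silhouettes(t,c)[:1]:
            print(c,t,round(r["conf"],2),np.median(pts(c,dd,r["region"]),0).round(3))
E
```

```text
clock: 9.1
tcp_pos: [0.5261, 0.1112, 0.2301]
tcp_rot: [-1.371, -0.886, 0.914]
wrist_force: [1.2, 0.1, 0.6]
finger_gap: -0.0001
clock: 9.6
tcp_pos: [0.4523, 0.0443, 0.2732]
tcp_rot: [-1.371, -0.885, 0.919]
wrist_force: [-0.3, -0.6, -0.1]
finger_gap: 0.0001
t 9.6 tcp [0.4523 0.0443 0.2732] F [-0.3 -0.6 -0.1] gap 8.35249551229743e-05
[[0.398, -0.02, -0.917], [0.917, -0.007, 0.398], [-0.015, -1.0, 0.015]]
togo cm tool [ 9.48 11.12 -4.38]
scene pin 101 zmax 0.114
scene plunger 82 zmax 0.106
scene release 83 zmax 0.087
scene lamp_base_mid 0.81 [0.702 0.134 0.027]
scene tin_mid 0.61 [ 0.655 -0.076  0.063]
scene screwdriver 0.8 [0.471 0.299 0.019]
top pin 96 zmax 0.118
top plunger 98 zmax 0.108
top release 94 zmax 0.089
top lamp_base_mid 0.67 [0.696 0.139 0.028]
top tin_mid 0.72 [ 0.639 -0.059  0.074]
top screwdriver 0.85 [0.477 0.305 0.023]
```

View pics/scene6.png

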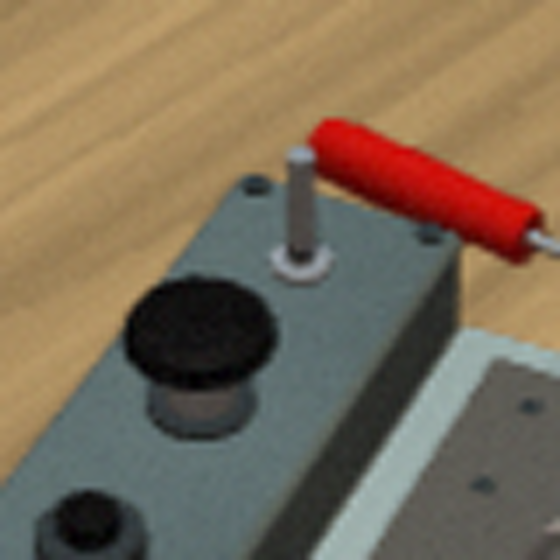

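View pics/top6.png

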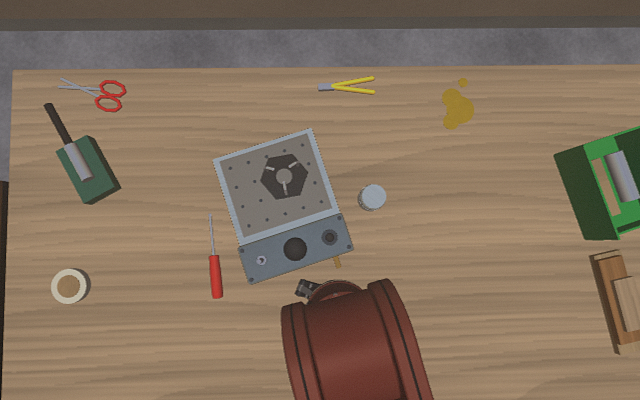

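The pin stands fully out: tip at (300, 153), dark groove above the collar at (302, 255), top measured at 114–118 mm. The plunger is up, the hand is clear and nothing else has moved, so I'm handing in.

```bash
python3 -c "
from rig import *
print(job_done())"
```

```text
the job is handed in; nothing more can be done
None
```

I pressed the plunger five full strokes with the shut fingertips, letting it come all the way back each time. Then I lifted the hand, moved it clear of the pump, and handed the job in at about 10 s.

**Last checks:**
- **Pin:** its top measured 114 mm in the scene camera and 118 mm in the top camera. Fully out is 115 mm, and one step short would be 107 mm. A dark band, which I take to be the groove, shows above the collar.
- **Plunger:** its top measured 106 and 108 mm, against 104 mm when up. That is back up, with readings 2–4 mm high.
- **Release button:** it measured 87 and 89 mm, against 86 mm when up, so it was not pressed.
- **Lamp base, tin and screwdriver:** each was within about 2 mm of where it started. The tin was compared in the top camera only.
- **Hand:** the wrist force reads about zero, so nothing is being touched.

**What went wrong:** on stroke 2 I pressed too hard at the bottom. The wrist force read about 119 N, just under the 120 N limit, and since I only read it at the end of the move it could have been briefly higher. The following strokes stayed under 40 N at the same reading point.

Stroke 5 was probably not needed, as the groove already seemed to show after stroke 4. I added it to be sure.

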